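# Two-button start of a jar capper

## Task

Cap the honey jar: with the fingers, push the capper's sliding carriage, with the jar riding upright in it, fully home under the capping head. Only then press the two green buttons of the yellow control box down together, one fingertip on each, hold both fully down for at least three seconds, and let them go. Take hold of nothing and lift nothing, do not tip the jar, leave the red stop button and everything else on the table alone.

Things in the scene. Friction and masses are not known exactly. Their poses are not given: they have to be found in the camera images.
- capper: White table-top jar capper, fixed; its place changes. Origin on the table below the carriage's push face when that is fully out; x points into the machine, the way the carriage is pushed, z up. Base plate 370 x 140 mm, 30 mm high, x = -20 to 350 mm. The capping head hangs over the carriage's home place, x = 180 to 350 mm, from 180 mm above the table up to 312 mm.
- carriage (a joint): How far the aluminium carriage has been pushed in, m: 0 = out (as found), 0.080 = fully home against its stop. It slides along the capper's x, with about 2.5 N of friction, and stays where it is left.
- push_face (a point): Point on the carriage, in the middle of the blue upright push plate at its near end, on the flat face that looks away from the machine. The plate is 70 mm wide, 12 mm thick, reaches from 43 to 94 mm above the table; this point is 85 mm above the table and moves with the carriage. The jar's axis is 140 mm further in. Axes as the capper's.
- nest (a point): Middle of the jar's square nest on the carriage, at the level the jar stands on, 43 mm above the table. Blue rim, 72 mm wide inside, 14 mm high. Moves with the carriage.
- jar: Filled honey jar, amber with yellow label and brass-coloured lid, 66 mm across, 95 mm tall, about 0.3 kg, standing loose in the nest. Origin at the middle of its underside, z up.
- control_box: Yellow control box, fixed to the table; its place and turn change. 160 x 160 mm, top 70 mm above the table. Origin on the table, midway below the two green buttons; the green pair lies along its y axis, the red stop on its +x side. z up.
- green_left (a joint): How far the green button on the box's +y side is pressed, m: 0 = up, 0.007 = fully down. Springs back; about 2 N starts it, 6 N takes it fully down.
- green_right (a joint): The same for the green button on the box's -y side.
- green_left_top (a point): Middle of the top of the +y green button, 93 mm above the table when up. The button is a flat disc 32 mm across, standing 11 mm out of a black collar 48 mm across. The two green buttons are 70 mm apart, centre to centre.
- green_right_top (a point): Middle of the top of the -y green button; the same size and height.
- red_stop (a joint): How far the red stop button is pressed, m: 0 = up, 0.006 = fully down. To be left alone.
- red_stop_top (a point): Middle of the top of the red stop button, 28 mm across, 92 mm above the table, 78 mm to the box's +x side of the midpoint of the green pair.
- spare_lid: Spare brass-coloured jar lid, flat disc 70 mm across and 14 mm tall, lying loose on the table. Leave it alone. Origin at the middle of its underside.
- spare_jar: Spare honey jar with white lid, 60 mm across, 90 mm tall, loose. Leave it alone. Origin at the middle of its underside.
- mug: White mug, 76 mm across, 90 mm tall, loose. Leave it alone. Origin at the middle of its underside.
- squeeze_bottle: Red squeeze bottle with white cap, 56 mm across, 170 mm tall, loose. Leave it alone. Origin at the middle of its underside.
- spoon: Spoon 200 mm long lying loose on the table, wooden handle. Leave it alone. Origin at the middle of its underside.
- rolling_pin: Wooden rolling pin 260 mm long, 44 mm thick, lying loose along its own x. Leave it alone. Origin at the middle of its underside.

How it is judged:
By the outcome, as a careful person would: the job done as asked, in the order asked, and still so for the second after the job is handed in, with the robot touching nothing.
It also fails if it takes over 51 s, if anything falls off the work surface, if the arm or the gripper's body presses on something with over 40 N, if the wrist force passes 120 N, or if a joint passes its speed limit or range.

## Robot

A 7-joint arm with a two-finger parallel gripper is mounted at the origin on the work surface. World frame = base frame: x ahead of the robot, y to its left, z up, the work surface at z = 0. Lengths are in mm, angles in rad, forces in N, time in s.
With the tool pointing down it reaches from about 425 to 1025 mm from the base axis. Payload 9.4 kg.
Tool frame: the origin (TCP) lies at the very end of the fingers, on their centre line; the grasp point (between the pads) lies 19 mm behind it; y points along the fingers, z is the direction in which the jaws open and shut, and the axes are right-handed (so a half turn about y gives the same grasp; the last joint's range is limited). The gripper opens to 85 mm and grips with 20 to 120 N. Pads are 22 mm wide; open, the fingers measure 114 mm over their backs; the gripper's body (76 mm by 85 mm) begins 54 mm behind the grasp point. The pads swing forward as they close: fully open they stand 13 mm farther back than shut.
Start: joints at [1.029, 0.599, -0.003, 1.599, 0.002, 0.943, -0.08], TCP at [324.968, -648.09, 231.275] pointing down, gripper open.
Joint ranges: [-2.57, 2.57], [-0.35, 1.97], [-1.29, 1.29], [0.11, 2.56], [-1.05, 4.19], [0.11, 1.86], [-2.63, 2.63]. Speed limits (rad/s): [2.22, 2.22, 3.01, 3.01, 3.14, 3.14, 3.14].

## Interface

Orientations are given as a rotation vector (axis times angle).
In Python, from station import * gives the robot as it stands. Calls block until the motion is done:
- move_to(position, orientation): joint-space move of the TCP to a pose.
- move_straight(position, vel=150, ori=None, f_stop=None): straight line of the TCP; ori=None keeps the orientation; vel is the mean speed in mm/s. With f_stop (N) it stops when the force on the tool has changed by that much, and returns True; else False.
- move_j(angles): joint-space move.
- release() and clamp(): open the fingers fully, or close them until they stop; the grip force is fixed at half the most.
- pause(seconds).
- ik(position, orientation): joint angles nearest the present ones, or None.
- sense(): the state.
- get_image(name): name is "scene" or "top" or "wrist"; returns a dict with "pixels" (420x560x3 uint8, blue, green, red), "camera_matrix" (3x3 intrinsics, pixels), "k1" (the pictures are not rectified: a ray, as slopes to the right and down, at radius r is drawn at 1 + k1 r^2 times it, then the intrinsics apply), "world_from_camera" (4x4, takes a point from camera to world coordinates). Camera axes: x right, y down, z forward; pixel columns grow to the right and rows downward; lengths in mm; the calibration is good to about 2 mm. A picture is of the moment at which its call begins. There is no depth.
A pose or a line that the arm cannot do raises PlanningError and nothing moves.
- hand_in(): hands the job in, once; it reports no verdict.
Trained networks look in a picture, given as the dict that the camera call returned (one of the last four; its "shot" number tells which), for a name from the list of things; names that differ only in an ending like _2 or _b are one class to them, and where a whole thing is asked for, a point or a joint stands for the part that bears it (a point fixed in the world has none). Each returns a list of dicts, best first, with "confidence" (0 to 1); they miss things now and then, are a little off and sometimes report something else, mostly with a low value. They report only what shows in the picture. A call takes as long as a camera call.
- boxes_of(picture, query): "position" ([column, row] in pixels, amid what is visible of it).
- cut_out(picture, query): "pixels" (420x560 bool, what is visible of it) and "position" ([column, row] in pixels, amid what is visible of it).
The state is a dict: "time_s": time; "qpos": joint angles; "qvel": joint speeds; "tau": joint torques, N m; "tool_pos": TCP position; "eef_rot": TCP orientation; "contact_force": force on the tool from outside, world axes, zero at the start; "ft_torque": the same for the moment, N m; "grip_width": finger opening in mm.
Only numpy, scipy, OpenCV 4.12 (cv2) and the standard library are available. Lean on these libraries where they do the work, as an engineer would, in place of code of your own. Each camera call takes 0.05 s, during which the arm holds its last target. There are 200 camera calls.

## Working session

There is one attempt and no reset: what is moved stays moved. The work goes in short steps, each a Python script; the robot and the scene stay as the last script left them, time stands still between calls to the robot, and variables do not carry over. Pictures are saved under pics/ and viewed, about 8 in all and at most 12, crops included, and the job is handed in when it is done.

```bash
ls; mkdir -p pics; cat > h.py <<'E'
from station import *
import numpy as np, cv2
from scipy.spatial.transform import Rotation as R
def ray(p,uv):
    K=np.array(p["camera_matrix"]);k=p["k1"]
    d=np.array([(uv[0]-K[0,2])/K[0,0],(uv[1]-K[1,2])/K[1,1]]);s=d.copy()
    for _ in range(20): s=d/(1+k*(s@s))
    T=np.array(p["world_from_camera"]);return T[:3,3],T[:3,:3]@np.r_[s,1]
def at(p,uv,z):
    o,v=ray(p,uv);return (o+v*(z-o[2])/v[2]).round(1)
def proj(p,X):
    T=np.linalg.inv(np.array(p["world_from_camera"]));c=T[:3,:3]@np.array(X,float)+T[:3,3]
    s=c[:2]/c[2];s=s*(1+p["k1"]*(s@s));K=np.array(p["camera_matrix"]);return np.array([K[0,0]*s[0]+K[0,2],K[1,1]*s[1]+K[1,2]]).round(1)
E
python3 - <<'E'
from h import *
s=sense();print(s["time_s"],s["tool_pos"],s["eef_rot"],s["grip_width"])
Z=dict(green_left_top=93,green_right_top=93,red_stop_top=92,push_face=85,nest=50,jar=138,control_box=70,capper=312)
for n in("scene","top"):
    p=get_image(n);cv2.imwrite(f"pics/{n}1.png",p["pixels"])
    print(n,np.array(p["world_from_camera"]).round(2).tolist())
    for q,z in Z.items():
        for b in boxes_of(p,q)[:3]: print(q,round(b["confidence"],2),np.round(b["position"],1),at(p,b["position"],z))
E
```

```text
pics
0.0 [ 324.73636676 -647.6634303   230.40937758] [-0.46516457  1.96446155 -1.96139835] 85.23562115585486
scene [[0.83, 0.34, -0.44, 1108.29], [0.55, -0.52, 0.65, -798.85], [-0.01, -0.78, -0.62, 894.44], [0.0, 0.0, 0.0, 1.0]]
green_left_top 0.47 [300.7 177.3] [497.7 240.8  93. ]
green_right_top 0.7 [311.7 190.5] [569.7 192.9  93. ]
red_stop_top 0.55 [240.6 282. ] [ 619.4 -258.1   92. ]
red_stop_top 0.42 [313.4 190.6] [574.1 196.7  92. ]
push_face 0.74 [241.1 281.2] [ 614.5 -250.4   85. ]
push_face 0.53 [298.6 179.1] [491.4 237.5  85. ]
nest 0.82 [242.3 279.5] [ 592.1 -219.9   50. ]
jar 0.98 [261.  274.9] [ 675.4 -242.5  138. ]
control_box 0.69 [300.1 201.1] [552.3 148.   70. ]
capper 0.66 [291.7 279.3] [ 830. -348.  312.]
capper 0.42 [184.6 332.8] [ 744.6 -550.   312. ]
top [[0.0, -0.99, 0.17, 329.61], [-1.0, -0.01, -0.01, 11.38], [0.01, -0.17, -0.99, 1283.99], [0.0, 0.0, 0.0, 1.0]]
green_left_top 0.43 [345.9 193.5] [ 570.6 -188.1   93. ]
green_right_top 0.6 [223.1 224.6] [479.9 157.6  93. ]
red_stop_top 0.75 [356.5 135. ] [ 745.1 -223.5   92. ]
red_stop_top 0.55 [209.8 191.2] [575.1 197.9  92. ]
nest 0.78 [347.5 193.9] [ 578.2 -200.    50. ]
jar 0.98 [352.  164.4] [ 643.8 -199.4  138. ]
control_box 0.69 [213.8 208.8] [528.2 188.2  70. ]
control_box 0.55 [279.3 187.2] [592.6   0.8  70. ]
capper 0.81 [355.4 134.9] [ 668.6 -177.5  312. ]
```

```bash
python3 - <<'E'
import cv2
for n,(x0,x1,y0,y1) in dict(top=(150,420,60,280),scene=(160,400,130,330)).items():
    i=cv2.imread(f"pics/{n}1.png");cv2.imwrite(f"pics/{n}1c.png",cv2.resize(i[y0:y1,x0:x1],None,fx=2.9,fy=2.7 if 0 else 2.7) if 0 else cv2.resize(i[y0:y1,x0:x1],None,fx=2.7,fy=2.7,interpolation=cv2.INTER_CUBIC))
E
```

```text
(no output)
```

View pics/top1c.png

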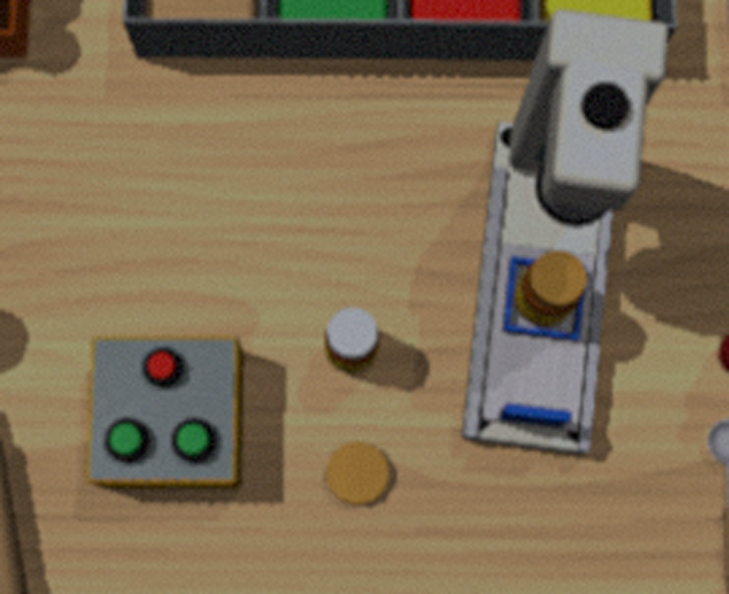

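View pics/scene1.png

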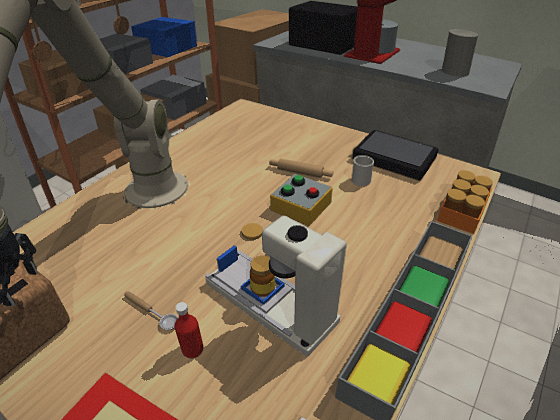

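The top view shows the greens at about (197,223) and (222,223), the red at (210,196), the blue push plate at about (348,212) with the jar beyond it, and the capper turned slightly. The networks mixed up the left and right green buttons. I'll segment by colour to get exact positions.

```bash
cat >> h.py <<'E'
def blobs(p,win,hue,smin=120,vmin=40,amin=20):
    h=cv2.cvtColor(cv2.GaussianBlur(p["pixels"],(3,3),0),cv2.COLOR_BGR2HSV);m=np.zeros(h.shape[:2],np.uint8)
    x0,x1,y0,y1=win;m[y0:y1,x0:x1]=cv2.inRange(h,(hue[0],smin,vmin),(hue[1],255,255))[y0:y1,x0:x1]
    n,l,st,c=cv2.connectedComponentsWithStats(m)
    return [(c[i],st[i,4],cv2.findContours((l==i).astype(np.uint8),0,1)[0][0][:,0,:]) for i in range(1,n) if st[i,4]>=amin]
E
python3 - <<'E'
from h import *
W=dict(top=[(180,245,180,245),(320,375,145,225)],scene=[(270,330,165,210),(200,300,235,310)])
for n in W:
    p=get_image(n)
    for nm,h in(("green",(45,85)),("red",(0,8))):
        for c,a,k in blobs(p,W[n][0],h): print(n,nm,a,c.round(1),at(p,c,93))
    for c,a,k in blobs(p,W[n][1],(100,130)):
        r=cv2.minAreaRect(k.astype(np.float32)); print(n,"blue",a,c.round(1),np.round(r[0],1),np.round(r[1],1))
        print([at(p,q,94)[:2].tolist() for q in cv2.boxPoints(r)],[at(p,q,57)[:2].tolist() for q in cv2.boxPoints(r)])
E
```

```text
top green 121 [196.  222.1] [486.3 233.6  93. ]
top green 123 [220.8 222.2] [486.6 164.1  93. ]
top red 86 [209.3 195.2] [563.5 198.7  93. ]
top blue 147 [347.5 174.5] [351.5 170.1] [28.3 27.3]
[[604.1, -159.7], [684.2, -171.1], [674.5, -252.1], [594.5, -239.9]] [[612.6, -165.1], [695.2, -176.7], [685.2, -260.3], [602.7, -247.7]]
top blue 135 [348.1 213.4] [348.  213.4] [24.2  5.6]
[[509.4, -157.7], [525.2, -160.0], [517.0, -227.7], [501.3, -225.4]] [[515.0, -163.0], [531.3, -165.3], [522.9, -235.2], [506.6, -232.7]]
scene green 45 [297.9 178.5] [493.6 229.1  93. ]
scene green 52 [287.2 188.1] [493.7 160.1  93. ]
scene red 47 [312.4 190.3] [571.2 195.   93. ]
scene blue 281 [227.2 258. ] [227.4 258. ] [12.8 26.6]
[[510.0, -240.2], [519.0, -157.9], [562.7, -178.9], [552.3, -258.2]] [[482.3, -214.4], [491.8, -128.3], [537.5, -150.2], [526.6, -233.2]]
scene blue 237 [262.5 290.9] [262.  285.5] [29.  33.2]
[[629.7, -273.8], [631.5, -172.4], [718.0, -203.7], [711.7, -298.6]] [[607.6, -249.5], [609.5, -143.5], [699.9, -176.2], [693.4, -275.4]]
```

```bash
cat >> h.py <<'E'
R0=R.from_rotvec([-0.46516457,1.96446155,-1.96139835])
def down(yaw):
    c=[]
    for s in(1,-1):
        z=s*np.array([-np.sin(yaw),np.cos(yaw),0]);y=np.array([0,0,-1.]);c.append(R.from_matrix(np.c_[np.cross(y,z),y,z]))
    return c
E
python3 - <<'E'
from h import *
yaw=-0.122;F=np.array([509.5,-194.5,0]);ax=np.array([np.cos(yaw),np.sin(yaw),0])
print(R0.as_matrix().round(2).tolist())
o=min(down(yaw),key=lambda r:(r*R0.inv()).magnitude()).as_rotvec()
clamp()
pre=F-ax*45
s=sense();move_straight(np.array(s["tool_pos"])+[0,0,60],vel=200)
q=ik(pre+[0,0,200],o);print(q)
move_to(pre+[0,0,200],o)
p=get_image("wrist");cv2.imwrite("pics/w1.png",p["pixels"])
print("face px",proj(p,F+[0,0,94]))
for c,a,k in blobs(p,(0,560,0,420),(100,130),amin=150):
    r=cv2.minAreaRect(k.astype(np.float32));print(a,[at(p,u,94)[:2].tolist() for u in cv2.boxPoints(r)])
print(sense()["time_s"],sense()["tool_pos"],sense()["grip_width"])
E
```

```text
[[-0.89, -0.0, 0.45], [-0.45, 0.0, -0.89], [0.0, -1.0, -0.0]]
[ 0.23831482  0.37855943  0.04647703  2.13804046 -0.02932822  0.62556781
 -1.38751421]
face px [280.1 154.1]
847 [[605.7, -167.3], [597.0, -238.1], [593.2, -237.8], [602.0, -166.7]]
1637 [[527.8, -159.3], [519.6, -225.8], [509.2, -224.8], [517.5, -157.6]]
4.0417 [ 464.97025559 -189.95617348  200.01002278] -0.2672264540918142
```

View pics/w1.png

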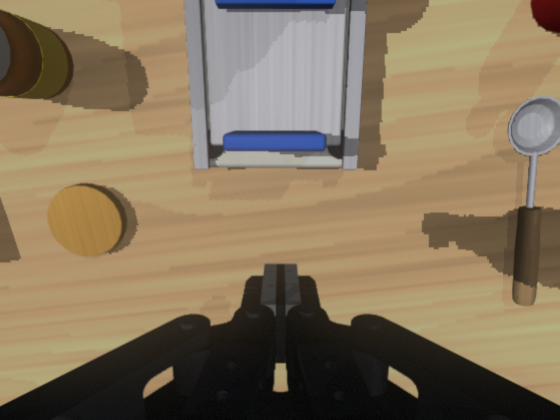

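The wrist view shows the plate at (275,141), square to the gripper, with a clear approach. Its near face is at about (513,-191.5), so I'll push from there.

```bash
python3 - <<'E'
from h import *
yaw=-0.122;F=np.array([513,-191.5,0]);ax=np.array([np.cos(yaw),np.sin(yaw),0])
pre=F-ax*40
move_straight(pre+[0,0,66],vel=150)
hit=move_straight(F-ax*8+[0,0,66],vel=40,f_stop=1.5)
s=sense();print(hit,"d",(np.array(s["tool_pos"])-F)@ax,np.round(s["contact_force"],1))
hit=move_straight(F+ax*80+[0,0,66],vel=40,f_stop=20)
s=sense();print(hit,"d",(np.array(s["tool_pos"])-F)@ax,np.round(s["contact_force"],1),s["time_s"])
p=get_image("scene");cv2.imwrite("pics/s2.png",p["pixels"])
cv2.imwrite("pics/s2c.png",cv2.resize(p["pixels"][200:350,180:360],None,fx=4,fy=4))
E
```

```text
True d -12.287663071400882 [ 0.4 -0.5  0.3]
True d 66.77198070468746 [-0.3 -0.4  0. ] 7.5667
```

View pics/s2c.png

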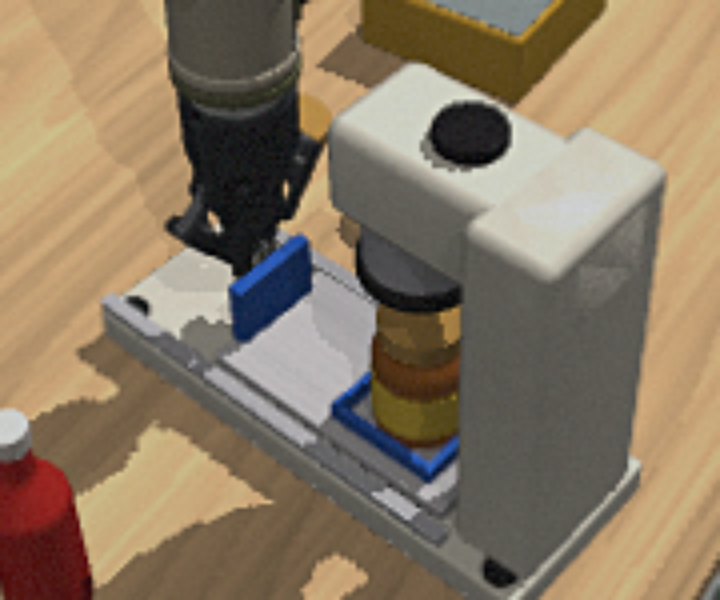

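```bash
python3 - <<'E'
from h import *
yaw=-0.122;F=np.array([513,-191.5,0]);ax=np.array([np.cos(yaw),np.sin(yaw),0])
for f in(15,30):
    hit=move_straight(F+ax*(75)+[0,0,66],vel=15,f_stop=f)
    s=sense();print(hit,"d",(np.array(s["tool_pos"])-F)@ax,np.round(s["contact_force"],1),s["time_s"])
p=get_image("wrist")
for c,a,k in blobs(p,(0,560,0,420),(100,130),amin=150):
    r=cv2.minAreaRect(k.astype(np.float32));print(a,[at(p,u,94)[:2].tolist() for u in cv2.boxPoints(r)])
E
```

```text
True d 66.52406671610478 [0.1 0.8 0.3] 8.0583
False d 66.64712928567556 [-20.7   3.6   8. ] 8.8167
749 [[680.7, -197.1], [675.2, -241.0], [674.3, -241.0], [679.8, -196.9]]
9978 [[595.0, -166.3], [618.2, -171.7], [608.3, -236.5], [584.5, -235.0]]
```

The carriage hit a solid stop: about 21 N held with no further movement, 79 mm after first contact. The jar is upright under the head. I'll back off and go look at the box.

```bash
python3 - <<'E'
from h import *
yaw=-0.122;F=np.array([513,-191.5,0]);ax=np.array([np.cos(yaw),np.sin(yaw),0])
move_straight(F+ax*20+[0,0,66],vel=120)
move_straight(F-ax*20+[0,0,230],vel=250)
release()
Rc=R.from_rotvec(sense()["eef_rot"])
o=min(down(0),key=lambda r:(r*Rc.inv()).magnitude()).as_rotvec()
move_to([425,198.8,230],o)
p=get_image("wrist");cv2.imwrite("pics/w2.png",p["pixels"])
print("exp",proj(p,[486.4,233.6,93]),proj(p,[486.4,164.1,93]))
for nm,h in(("green",(45,85)),("red",(0,8))):
    for c,a,k in blobs(p,(0,560,0,420),h,amin=150):
        e=cv2.minEnclosingCircle(k);print(nm,a,c.round(1),at(p,c,93),at(p,e[0],93),e[1])
print(sense()["time_s"],sense()["tool_pos"],sense()["grip_width"],sense()["qpos"].round(2) )
p=get_image("top");cv2.imwrite("pics/t2.png",p["pixels"])
cv2.imwrite("pics/t2c.png",cv2.resize(p["pixels"][60:280,310:420],None,fx=2.7,fy=2.7))
E
```

```text
exp [232.8 128.2] [326.3 128.1]
green 1350 [226.1 125.4] [488.4 238.6  93. ] [488.4 238.6  93. ] 21.151723861694336
green 1406 [319.5 124.9] [488.7 169.3  93. ] [488.6 169.   93. ] 21.397476196289062
red 1128 [271.8  14.2] [562.2 204.1  93. ] [564.  204.1  93. ] 21.49203872680664
12.6 [425.63822953 197.67149073 229.9892578 ] 85.43584175516814 [-0.5   0.3  -0.07  2.17  0.03  0.68 -2.17]
```

View pics/w2.png

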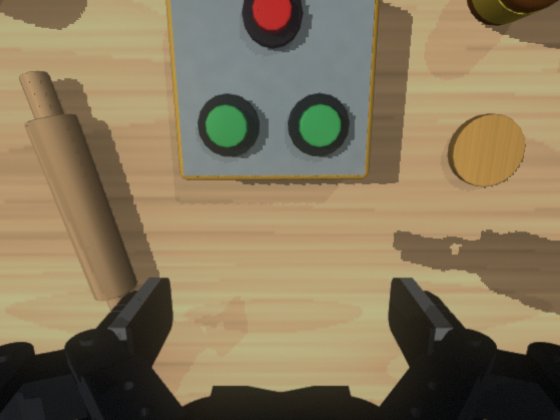

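View pics/t2c.png

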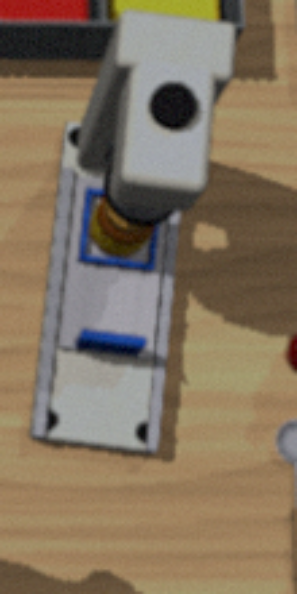

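The wrist view shows the greens at (226,125) and (320,125), and the fingers centred on column 280. The top view shows the plate well in and the jar under the head. Wrist and top estimates of the button midpoint differ by 5 mm in y, so I'll check from close by.

```bash
python3 - <<'E'
from h import *
move_straight([487.5,201.5,150],vel=200)
move_straight([487.5,201.5,112],vel=80)
p=get_image("wrist");cv2.imwrite("pics/w3.png",p["pixels"])
for nm,h in(("green",(45,85)),("red",(0,8))):
    for c,a,k in blobs(p,(0,560,0,420),h,amin=150): print(nm,a,c.round(1),at(p,c,93),cv2.boundingRect(k))
s=sense();t=np.array(s["tool_pos"]);print(s["time_s"],t)
for z in(93,112,125): print(z,[proj(p,[487.5,201.5+d,z]).tolist() for d in(42.5,0,-42.5)])
E
```

```text
green 3174 [348.2 260.9] [490.7 169.7  93. ] (316, 230, 66, 62)
green 3075 [204.4 263.3] [489.4 238.3  93. ] (173, 232, 64, 63)
red 3448 [276.   93.6] [566.1 204.   93. ] (244, 60, 65, 68)
13.9833 [487.64950545 201.63694339 112.42772183]
93 [[192.7, 267.0], [281.5, 267.1], [370.3, 267.2]]
112 [[182.5, 284.6], [281.6, 284.8], [380.8, 284.9]]
125 [[173.9, 299.3], [281.7, 299.4], [389.5, 299.6]]
```

View pics/w3.png

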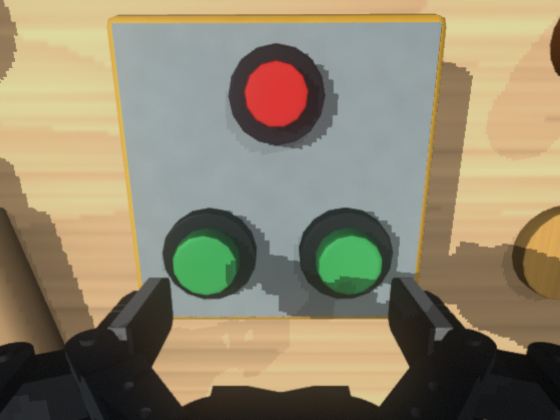

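The fingertips (inner edges at columns 172 and 388, centre 280) straddle the greens, whose midpoint is column 276. I'll shift 2 mm in +y and press in steps, watching the force.

```bash
python3 - <<'E'
from h import *
X,Y=489,203.5
def rep(z):
    s=sense();print(z,round(s["time_s"],2),np.round(s["tool_pos"],1),np.round(s["contact_force"],1),np.round(s["ft_torque"],2));return s
move_straight([X,Y,112],vel=60);rep(112)
move_straight([X,Y,84],vel=40);rep(84)
for z in range(80,52,-2):
    move_straight([X,Y,z],vel=30);s=rep(z)
    if s["contact_force"][2]>28: break
p=get_image("wrist");cv2.imwrite("pics/w4.png",p["pixels"])
E
```

```text
112 14.23 [489.3 203.8 112.4] [0.  0.1 0.3] [0.   0.02 0.01]
84 15.08 [489.  203.5  84. ] [-0.2  0.3 -0.7] [-0.02  0.   -0.01]
80 15.37 [489.1 203.5  80. ] [-0.6 -0.1 -0.2] [-0.02  0.02 -0.05]
78 15.62 [489.1 203.5  78.2] [-0.6  0.1  5.9] [-0.08  0.11  0.01]
76 15.87 [489.1 203.5  76.3] [-1.4 -1.4  7.3] [-0.07  0.17  0.07]
74 16.12 [489.1 203.5  74.5] [-1.8 -0.5  9.7] [-0.12  0.26 -0.04]
72 16.37 [489.1 203.5  72.8] [-1.8 -0.7 14.6] [-0.26  0.52 -0.01]
70 16.62 [489.2 203.5  72.5] [-7.5 -2.5 39.5] [-0.69  1.54  0.03]
```

View pics/w4.png

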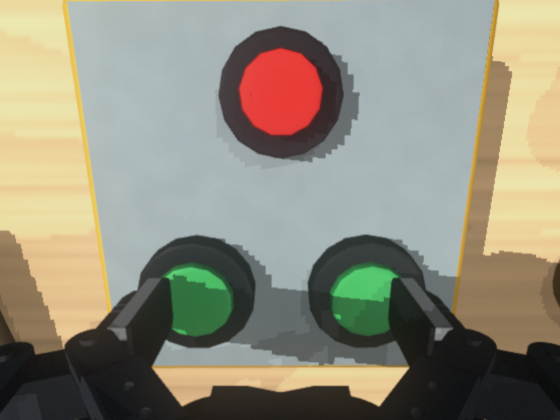

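Both fingertips are on the greens, which are bottomed: about 12–15 N at 7 mm of travel, then a steep rise. I'll hold, then release.

```bash
python3 - <<'E'
from h import *
pause(4);s=sense();print(s["time_s"],np.round(s["tool_pos"],1),np.round(s["contact_force"],1))
move_straight([489,203.5,110],vel=80)
move_straight([430,203.5,230],vel=150)
pause(.5);s=sense();print(s["time_s"],np.round(s["contact_force"],1))
p=get_image("wrist")
for c,a,k in blobs(p,(0,560,0,420),(45,85),amin=150): print(c.round(1),at(p,c,93))
p=get_image("scene");cv2.imwrite("pics/s5.png",p["pixels"])
a=cv2.imread("pics/s2.png");d=cv2.absdiff(a,p["pixels"])[200:345,200:350].max(2);print("moved px near capper",(d>60).sum())
cv2.imwrite("pics/s5c.png",cv2.resize(p["pixels"][130:350,160:400],None,fx=2.7,fy=2.7))
E
```

```text
20.6667 [489.2 203.6  72.6] [-6.4 -2.9 41. ]
22.8583 [-0.1  0.6 -0.8]
[234.1 131.4] [488.4 238.6  93. ]
[327.1 131. ] [488.7 169.3  93. ]
moved px near capper 2515
```

View pics/s5c.png

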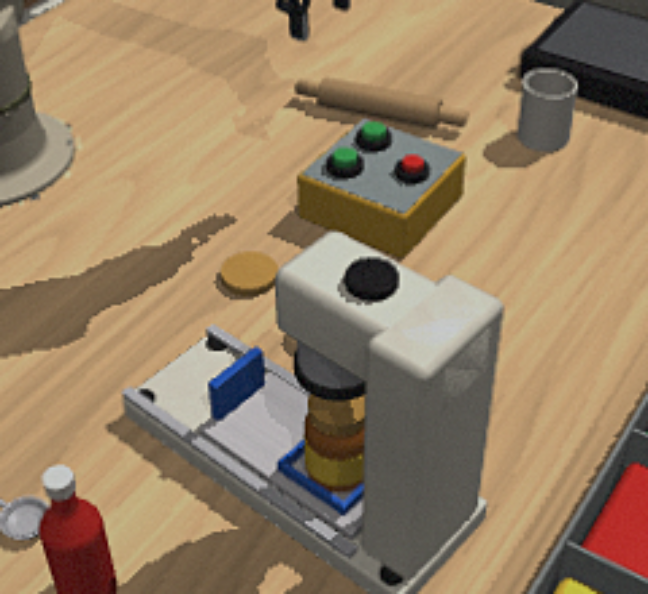

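```bash
python3 - <<'E'
from h import *
p=get_image("top")
far=[]
for im in(cv2.imread("pics/top1.png"),p["pixels"]):
    q=dict(p);q["pixels"]=im
    b=max(blobs(q,(320,375,175,225),(100,130)),key=lambda b:b[0][1]);far.append(at(p,b[0],90))
print(far,np.linalg.norm(far[1]-far[0]))
if np.linalg.norm(far[1]-far[0])>76: hand_in();print("handed in")
E
```

```text
[array([ 514.1, -193.2,   90. ]), array([ 592.1, -203.1,   90. ])] 78.62575913782963
the job is handed in; nothing more can be done
handed in
```

I pushed the carriage home, pressed and released both green buttons, and handed the job in at about 23 s of the 51 s allowed. No verdict was reported.

- **Carriage:** I pushed it with closed fingers until it met a solid stop. About 21 N held there with no further movement, 79 mm after first contact. The top camera measured 78.6 mm of travel against the 80 mm nominal, which is within its 2 mm calibration. The last scene view shows the jar upright in its nest under the head.
- **Buttons:** One open fingertip went on each green button. They bottomed after about 7 mm, with the force rising steeply to about 40 N in total. I held them for more than 4 s and then let go. That both were fully down comes from the force, the travel and one picture, as the button joints cannot be read directly.
- **After release:** The last scene view shows both greens up again, and the robot is touching nothing. I did not touch the red stop, and nothing else in view looks moved.
- **Checks that disagreed:** The top and wrist cameras differed by about 5 mm on where the button pair lies in y. I settled it with a close wrist view that compared the buttons directly with the fingertips. The networks mislabelled the left and right greens, so I used colour segmentation instead. An image difference near the capper (2515 pixels changed) told me nothing, since the arm was in the earlier picture.

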